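Take a carded grinder blade off its display peg and file it in the job rack

ROBOT

A 7-joint arm with a two-finger parallel gripper is mounted at the origin on the work surface. World frame = base frame: x ahead of the robot, y to its left, z up, the work surface at z = 0. Lengths are in m, angles in rad, forces in N, time in s.
With the tool pointing down it reaches from about 0.425 to 0.925 m from the base axis. Payload 6.8 kg.
Tool frame: the origin (TCP) lies midway between the tips of the shut fingers; the grasp point (between the pads) lies 19 mm behind it; z points along the fingers, y is the direction in which the jaws open and shut (so a half turn about z gives the same grasp; the last joint's range is limited). The gripper opens to 85 mm and grips with 20 to 120 N. Pads are 22 mm wide; open, the fingers measure 114 mm over their backs; the gripper's body (76 mm by 85 mm) begins 54 mm behind the grasp point. The pads swing forward as they close: fully open they stand 13 mm farther back than shut.
Start: joints at [-0.108, 0.477, 0.022, 1.555, -0.011, 1.109, -0.083], TCP at [0.675, 0, 0.231] pointing down, gripper open.
Joint ranges: [-2.96, 2.96], [-0.34, 2.1], [-1.41, 1.46], [0.24, 2.44], [-1.37, 4.51], [0.17, 1.92], [-2.96, 2.96]. Speed limits (rad/s): [2.39, 2.39, 3.14, 3.14, 3.14, 3.14, 3.14].

INTERFACE

Orientations are given as a unit quaternion [w, x, y, z].
In Python, from station import bot gives the robot as it stands.
- The arm moves only by the shell command python3 -m jog 'ROWS' [FORCE]. ROWS is JSON, a list of rows, each a list of 3 entries, a list of its own where there are three numbers: the shift along the tool's x, y, z in mm, then the turn, a rotation vector about the tool's x, y, z in degrees, then the closure, from -1 (fully open) to 1 (shut). A call has 1 to 12 rows; each row shifts and turns the commanded pose from where the row before left it, along the tool's axes as they then stand; what a row does not reach is not made up. A row lasts 1/8 s, in which the tool goes at most 62.5 mm and 10.7 degrees, less where a joint would pass 70% of its speed; a pose out of reach is approached as far as the arm can. A call is refused whole if a number of a shift passes 62.5 or a number of a turn 10.7, either way. A call with a gripper value outside its range is refused whole. The fingers move at their own pace and stop on an object; FORCE is the grip in N (left out, the last holds). Time passes only in rows, so rows that do not move let the fingers close. It gives the time, the measured TCP pose, the force and the opening at its end, in the units of the state.
- bot.get_obs(): the state, without advancing time (a new reading comes with each control period).
- bot.read_camera(name): name is "scene" or "side" or "wrist"; returns (picture, depth): 480x640x3 uint8, red, green, blue; 480x640 float32, m along the optical axis (not along the pixel's ray), 0 where there is no reading.
- bot.camera_info(name): a dict with "fx", "fy", "cx", "cy" (pixels), "k1" (the pictures are not rectified: a ray, as slopes to the right and down, at radius r is drawn at 1 + k1 r^2 times it, then the intrinsics apply), "world_from_camera" (4x4, takes a point from camera to world coordinates); the wrist camera has in their place "mount" (4x4, takes a point from camera to tool coordinates, whose origin is the TCP and whose axes are the flange's). Camera axes: x right, y up, looking along -z (the intrinsics and any distortion apply to the point x, -y, -z); pixel columns grow to the right and rows downward; lengths in m; the calibration is good to about 2 mm. A picture is of the moment at which its call begins: read the wrist's pose just before it. camera_info takes no time and is no camera call.
- bot.hand_in(): hands the job in, once; it reports no verdict.
Trained networks look in the newest picture that a camera, given by its name, has taken for a name from the list of things; names that differ only in an ending like _2 or _b are one class to them, and where a whole thing is asked for, a point or a joint stands for the part that bears it (a point fixed in the world has none). Each returns a list of dicts, best first, with "score" (0 to 1); they miss things now and then, are a little off and sometimes report something else, mostly with a low value. They report only what shows in the picture. A call takes as long as a camera call.
- bot.find_in(camera, thing): "xy" ([column, row] as shares, 0 to 1, of the picture: columns of its width, rows of its height, amid what is visible of it).
- bot.cut_out(camera, thing): "pixels" (480x640 bool, what is visible of it) and "xy" ([column, row] as shares, 0 to 1, of the picture: columns of its width, rows of its height, amid what is visible of it).
- bot.landmark_of(camera, thing): "xy" ([column, row] as shares, 0 to 1, of the picture: columns of its width, rows of its height: a listed point, or the origin of a listed thing).
The state is a dict: "t": time; "q": joint angles; "joint_vel": joint speeds; "joint_torque": joint torques, N m; "eef_pos": TCP position; "tool_rot": TCP orientation; "contact_force": force on the tool from outside, world axes, zero at the start; "torque": the same for the moment, N m; "gripper_width": opening from 0.0 (shut) to 1.0 (fully open).
Only numpy, scipy, OpenCV 4.12 (cv2) and the standard library are available. Lean on these libraries where they do the work, as an engineer would, in place of code of your own. Each camera call takes 0.05 s, during which the arm holds its last target.

TASK

The grinder is due for a new blade: take the orange blade pack off the front of its wire peg, lifting its hang hole up over the peg's upturned tip as you slide it off, gently and by feel so that the thin rim of the hole is never forced against the wire. Then stand it upright, fully down, in the empty slot of the white job rack, lowering it all the way before you let go. Leave the other packs hanging where they are and everything else on the bench undisturbed.

Things in the scene. Friction and masses are not known exactly. Their poses are not given: they have to be found in the camera images.
- blade_pack: The pack to move: rigid, orange, 76 wide (y), 8 thick (x), 132 tall (z), 55 to 110 g, front pack on one of the two pegs, hanging upright. Origin: centre of its bottom edge. A clear blister 54 wide, z 20 to 80, 20 thick overall, stands out alike on both faces. Grip it over the top edge beside the wire, on the 8 mm thick corners (30 wide, centred 23 from the middle).
- hole (a point): Centre of the orange pack's hang hole (pack z 115.5, axes as the pack): 16 wide, 13 tall, its top 10 below the pack's top edge. The rim strips above and below it are only 4 thick and tear when pressed against the wire with 8 N or more. The pack hangs with the hole's top on the wire.
- stand: Fixed spares stand: foot 190 x 250 x 6, upright panel 240 wide, 215 high; two level wire pegs, 5 thick, at y -55 and +55, centre line at z 190, leave the panel along -x. Each runs level to 135 to 170 out, then its last 24 mm slope straight up and out at 17 to 46 degrees: bend and slope differ from peg to peg; feel or see them. The wire is rigid. Origin: on the bench under the panel face.
- seal_pack: Blue pack of the same size, front pack of the other peg; it stays there (the two front packs, 100 to 122 out from the panel, change pegs from start to start).
- rear_pack_1: Green pack of the same size, hanging behind the front pack on the peg at y = -55, near the panel; it stays there.
- rear_pack_2: Green pack of the same size, hanging behind the front pack on the peg at y = +55, near the panel; it stays there.
- rack: The fixed white job rack: base 85 x 118 x 6 and three upright walls 5 thick, 108 long (its y), tops 56 above the bench, making two slots side by side along its x, each 26 wide, with low end stops 100 apart. Origin: centre of its underside.
- slot (a point): Centre of the floor of the empty slot (rack x = -15.5, 6 above the bench). Its x runs across the 26 mm width, its y along the slot's length, its z up. The pack goes in bottom edge first with its width along the slot, either way round.
- filed_box: Small cardboard box 18 x 70 x 78 standing in the rack's other slot; it stays there. Origin: centre of its underside.
- amber_1: Amber bottle, 64 in diameter, 130 tall, origin at the centre of its underside; bystander.
- amber_2: Amber jar, 48 in diameter, 100 tall, origin at the centre of its underside; bystander.
- beaker: Glass beaker, 72 in diameter, 90 tall, origin at the centre of its underside; bystander.
- driver: Red-handled screwdriver lying on the bench; bystander.

How it is judged:
On the way:
1. the blade pack is held off the peg, wholly beyond the tip (x of blade_pack in the frame of stand below -0.203 m and height (world z) of blade_pack above 0.05 m and contact force between the fingers and blade_pack above 0.5 N and contact force between blade_pack and stand below 0.1 N), for 0.2 s.
At the end, for the whole second after the job is handed in: The blade pack stands released and at rest in the empty slot: bottom within 5 mm of its floor and 18 mm of its centre, under 0.28 rad from upright, within 0.25 rad of the slot's direction; the other packs still hang and the filed box stands, each within 25 mm of its start (horizontal distance between blade_pack and slot below 0.018 m and z of blade_pack in the frame of slot between -0.005 and 0.005 m and angle between blade_pack's own z axis and vertical below 0.28 rad and angle between the y axis of blade_pack and the y axis of slot, either way round below 0.25 rad and linear speed of blade_pack below 0.03 m/s and distance of each of seal_pack, rear_pack_1, rear_pack_2, filed_box from where it was at the start of the episode below 0.025 m); the robot touches nothing.
It fails at once if the pack is forced against the stand: more than 8 N between the blade pack and the peg (contact force between blade_pack and stand above 8 N).
It fails at once if the pack is let go over the slot with its bottom more than 12 mm above the slot floor (horizontal distance between blade_pack and slot below 0.05 m and z of blade_pack in the frame of slot above 0.012 m and contact force between the fingers and blade_pack below 0.05 N).
It fails at once if another pack or the filed box is moved more than 40 mm (distance of any of seal_pack, rear_pack_1, rear_pack_2, filed_box from where it was at the start of the episode above 0.04 m).
It fails at once if a bottle, the beaker or the screwdriver is moved more than 30 mm (distance of any of amber_1, amber_2, beaker, driver from where it was at the start of the episode above 0.03 m).
It also fails if it takes over 72 s, if anything falls off the work surface, if the arm or the gripper's body presses on something with over 40 N, if the wrist force passes 120 N, or if a joint passes its speed limit or range.

## Working session

There is one attempt and no reset: what is moved stays moved. The work goes in short steps, Python scripts to look and compute and a shell command to move; the robot and the scene stay as the last step left them, time stands still between calls to the robot, and variables do not carry over. Pictures are saved under pics/ and viewed, and the job is handed in when it is done.

```bash
ls; mkdir -p pics
python3 - <<'E'
from station import bot
import cv2,numpy as np
o=bot.get_obs();print({k:np.round(v,3).tolist() for k,v in o.items()})
for c in ["scene","side","wrist"]:
    p,d=bot.read_camera(c);cv2.imwrite(f"pics/{c}0.png",p[:,:,::-1]);np.save(f"pics/{c}0.npy",d)
    i=bot.camera_info(c);print(c,{k:np.round(v,4).tolist() for k,v in i.items()})
E
```

```text
pics
{'t': 0.0, 'q': [-0.108, 0.478, 0.022, 1.556, -0.012, 1.109, -0.083], 'joint_vel': [0.001, -0.0, 0.001, -0.001, -0.001, -0.001, -0.003], 'joint_torque': [-0.001, -59.644, 1.608, -28.119, 0.012, 0.009, 0.0], 'eef_pos': [0.674, -0.0, 0.23], 'tool_rot': [-0.001, 0.707, 0.707, -0.001], 'contact_force': [0.045, 0.455, -0.595], 'torque': [-0.046, 0.006, -0.013], 'gripper_width': 1.0}
scene {'fx': 607.6793, 'fy': 607.6793, 'cx': 315.8564, 'cy': 245.7927, 'k1': -0.176, 'world_from_camera': [[-0.3138, -0.828, 0.4647, 1.2217], [0.9494, -0.2781, 0.1456, 0.1465], [0.0087, 0.4869, 0.8734, 1.2553], [0.0, 0.0, 0.0, 1.0]]}
side {'fx': 540.5329, 'fy': 540.5329, 'cx': 314.1583, 'cy': 241.0456, 'k1': 0.0034, 'world_from_camera': [[-0.9919, 0.0587, -0.1123, 0.4529], [-0.126, -0.5534, 0.8233, 1.0285], [-0.0138, 0.8308, 0.5563, 0.8521], [0.0, 0.0, 0.0, 1.0]]}
wrist {'fx': 412.6026, 'fy': 412.6026, 'cx': 318.5933, 'cy': 240.0233, 'k1': -0.0245, 'mount': [[0.0002, 0.9515, 0.3077, 0.0791], [1.0, -0.0003, 0.0006, 0.0004], [0.0006, 0.3077, -0.9515, -0.1416], [0.0, 0.0, 0.0, 1.0]]}
```

View pics/scene0.png

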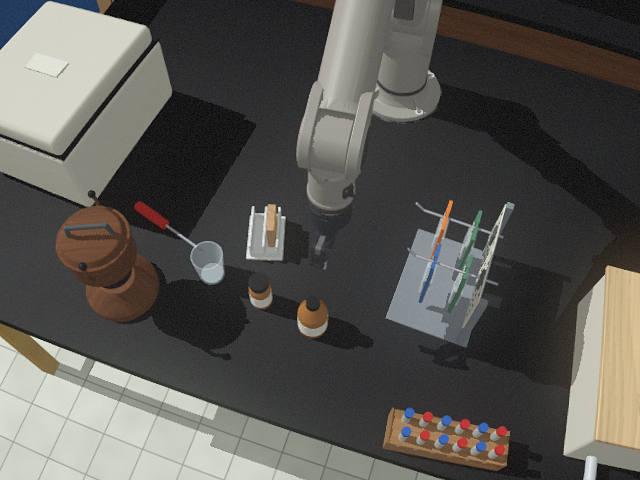

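View pics/side0.png

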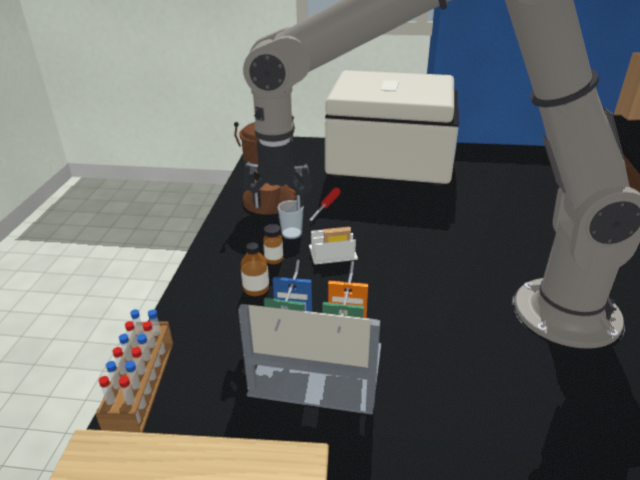

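View pics/wrist0.png

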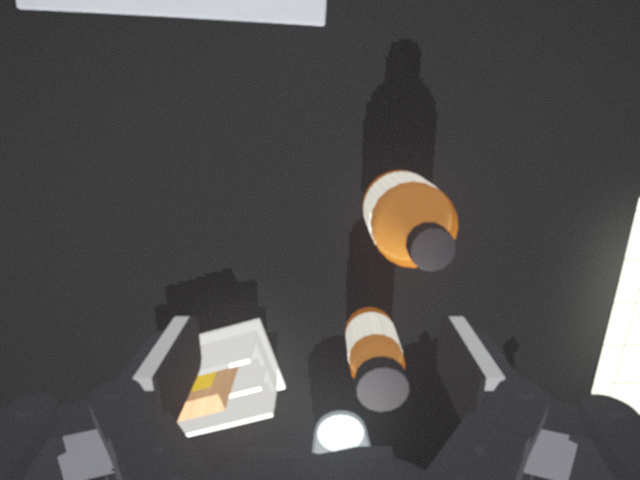

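The orange pack hangs on the peg nearer the robot (scene ~(443,225)). The stand opens toward world -y. The rack is at (265,233), with its empty slot on one side of the cardboard box. I'll measure these next.

```bash
cat > h.py <<'E'
import numpy as np,cv2
from station import bot
from scipy.spatial.transform import Rotation as R
def Tw(o):
    q=o['tool_rot'];T=np.eye(4);T[:3,:3]=R.from_quat([q[1],q[2],q[3],q[0]]).as_matrix();T[:3,3]=o['eef_pos'];return T
def wfc(c,o=None):
    i=bot.camera_info(c)
    return np.array(i['world_from_camera']) if c!='wrist' else Tw(o)@np.array(i['mount'])
def ray(c,uv):
    i=bot.camera_info(c);uv=np.atleast_2d(np.array(uv,float))
    K=np.array([[i['fx'],0,i['cx']],[0,i['fy'],i['cy']],[0,0,1]])
    p=cv2.undistortPoints(uv.reshape(-1,1,2),K,np.array([i['k1'],0,0,0,0.]),None).reshape(-1,2)
    return np.c_[p[:,0],-p[:,1],-np.ones(len(p))]
def pts(c,uv,depth,T):
    uv=np.atleast_2d(uv);d=depth[uv[:,1].astype(int),uv[:,0].astype(int)]
    P=ray(c,uv)*d[:,None];return (T[:3,:3]@P.T).T+T[:3,3]
def atz(c,uv,z,T):
    r=(T[:3,:3]@ray(c,uv).T).T;return T[:3,3]+r*((z-T[2,3])/r[:,2])[:,None]
def proj(c,P,T):
    i=bot.camera_info(c);P=np.atleast_2d(P);p=(np.linalg.inv(T)@np.c_[P,np.ones(len(P))].T).T[:,:3]
    x=p[:,0]/-p[:,2];y=-p[:,1]/-p[:,2];s=1+i['k1']*(x*x+y*y)
    return np.c_[i['fx']*x*s+i['cx'],i['fy']*y*s+i['cy']]
def tri(l):
    A=np.zeros((3,3));b=np.zeros(3)
    for c,uv,T in l:
        r=T[:3,:3]@ray(c,uv)[0];r/=np.linalg.norm(r);M=np.eye(3)-np.outer(r,r);A+=M;b+=M@T[:3,3]
    X=np.linalg.solve(A,b);return X,[np.linalg.norm(proj(c,X,T)[0]-uv) for c,uv,T in l]
E
python3 - <<'E'
from h import *
np.set_printoptions(precision=4,suppress=True)
for c in ["scene","side"]:
    p,d=bot.read_camera(c);T=wfc(c)
    for n in ["blade_pack","hole","stand","seal_pack","rack","slot","filed_box"]:
        for f in ("cut_out","landmark_of"):
            r=getattr(bot,f)(c,n)[:1]
            for e in r:
                uv=np.array(e['xy'])*[640,480]
                s=""
                if 'pixels' in e:
                    v,u=np.nonzero(e['pixels']);P=pts(c,np.c_[u,v],d,T);P=P[d[v,u]>0]
                    s=f"{len(u)} lo {np.percentile(P,3,axis=0)} med {np.median(P,axis=0)} hi {np.percentile(P,97,axis=0)}"
                print(c,n,f,round(e['score'],2),uv.round(1),s)
for c,b in (("scene",(400,180,130,180)),("side",(230,250,170,170))):
    p,d=bot.read_camera(c);x,y,w,h=b
    cv2.imwrite(f"pics/{c}_st.png",cv2.resize(p[y:y+h,x:x+w,::-1],None,fx=4 if c=="side" else 3.3,fy=4 if c=="side" else 3.3,interpolation=cv2.INTER_CUBIC)[:600])
    if c=="scene": cv2.imwrite("pics/rack_sc.png",cv2.resize(p[195:270,235:300,::-1],None,fx=7,fy=7,interpolation=cv2.INTER_CUBIC))
E
```

```text
scene blade_pack cut_out 0.77 [442.3 229.6] 429 lo [ 0.3585  0.1947 -0.003 ] med [0.5175 0.2021 0.1514] hi [0.5432 0.2137 0.2036]
scene blade_pack landmark_of 0.79 [432.9 245.5] 
scene hole cut_out 0.89 [440.1 229.7] 306 lo [0.4799 0.1947 0.1046] med [0.5256 0.2017 0.1592] hi [0.5429 0.2117 0.2038]
scene hole landmark_of 0.61 [440.9 218.2] 
scene stand cut_out 0.94 [447.1 289.9] 7840 lo [ 0.4449  0.1519 -0.0001] med [0.5947 0.2492 0.0063] hi [0.6911 0.3271 0.2125]
scene stand landmark_of 0.72 [467.4 294.5] 
scene seal_pack cut_out 0.79 [427.4 276.7] 407 lo [0.5822 0.194  0.0919] med [0.6375 0.2019 0.1507] hi [0.6535 0.2123 0.2043]
scene seal_pack landmark_of 0.77 [424.8 284.9] 
scene rack cut_out 0.67 [260.  240.3] 1311 lo [ 0.52   -0.2241  0.0005] med [ 0.5865 -0.1845  0.0093] hi [ 0.6304 -0.1369  0.0579]
scene rack landmark_of 0.66 [263.7 241.5] 
scene slot cut_out 0.6 [262.9 236.9] 1301 lo [ 0.5198 -0.224  -0.    ] med [ 0.5875 -0.1865  0.0096] hi [ 0.631  -0.1367  0.059 ]
scene slot landmark_of 0.85 [258.2 235.4] 
scene filed_box cut_out 0.9 [274.7 225. ] 409 lo [ 0.528  -0.1834 
[... 386 characters left out ...]
84 [348.6 290.5] 
side stand cut_out 0.8 [307.8 357.3] 12787 lo [0.443  0.262  0.0026] med [0.5617 0.3142 0.106 ] hi [0.681  0.3372 0.2116]
side stand landmark_of 0.87 [310.5 389.7] 
side seal_pack cut_out 0.69 [295.6 290.6] 790 lo [0.5741 0.2046 0.1374] med [0.6032 0.2085 0.1757] hi [0.6454 0.2121 0.2016]
side rack cut_out 0.55 [326.9 250.6] 988 lo [ 0.5096 -0.1997  0.0011] med [ 0.5735 -0.1519  0.027 ] hi [ 0.624  -0.1318  0.0545]
side rack landmark_of 0.61 [332.  253.7] 
side slot landmark_of 0.74 [330.5 245.5] 
side filed_box cut_out 0.79 [339.4 237.3] 351 lo [ 0.5228 -0.1761  0.0535] med [ 0.5545 -0.1614  0.0726] hi [ 0.588  -0.1504  0.0851]
side filed_box landmark_of 0.59 [338.  252.5]
```

View pics/scene_st.png

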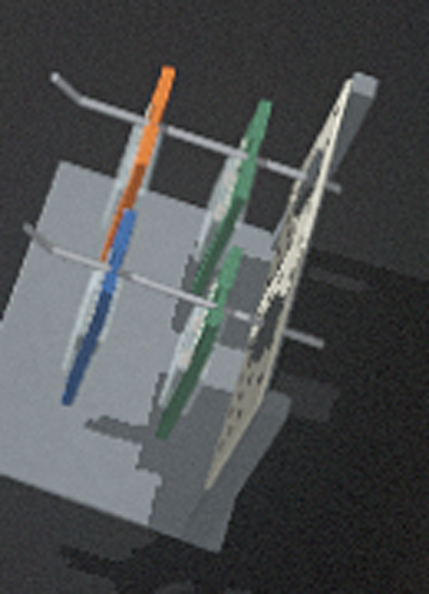

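View pics/side_st.png

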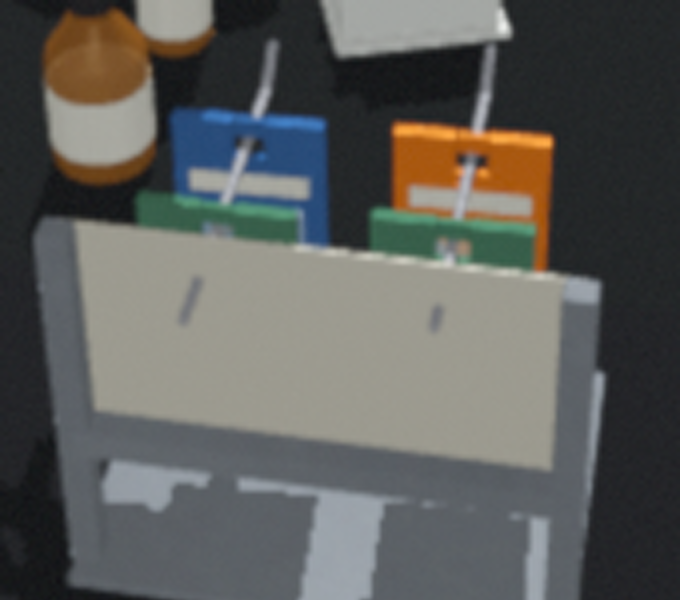

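View pics/rack_sc.png

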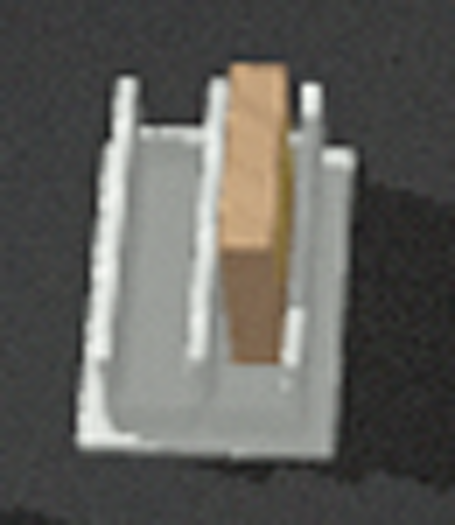

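Run:
```python
from h import *
np.set_printoptions(precision=4,suppress=True)
S=wfc('scene');D=wfc('side')
def s(u,v): return ('scene',np.array([u/3.3+400,v/3.3+180]),S)
def d(u,v): return ('side',np.array([u/4+230,v/4+250]),D)
t=tri([s(55,77),d(492,43)]);b=tri([s(82,101),d(484,95)])
print('tip',t,'bend',b)
t2=tri([s(27,227),d(273,40)]);b2=tri([s(48,247),d(263,92)]);print('blue peg',t2,b2)
for z in (0.19,):
    print('wire at z.19 scene', atz('scene',[s(82,101)[1],s(340,188)[1],s(180,134)[1]],z,S))
    print('side', atz('side',[d(484,95)[1],d(458,215)[1]],z,D))
# pack orange plane & top edge
for c,T in(("scene",S),("side",D)):
  p,dd=bot.read_camera(c)
  for n in ("blade_pack","seal_pack","rear_pack_1"):
    for e in bot.cut_out(c,n)[:2]:
      v,u=np.nonzero(cv2.erode(e['pixels'].astype(np.uint8),np.ones((3,3))) );P=pts(c,np.c_[u,v],dd,T)
      m=np.median(P,axis=0);P=P[(abs(P[:,1]-m[1])<.02)&(P[:,2]>.155)]
      if len(P)<20: continue
      A=np.c_[P[:,0],np.ones(len(P))];k=np.linalg.lstsq(A,P[:,1],rcond=None)[0]
      print(c,n,e['score'],len(P),'y=%.3f*x+%.4f'%tuple(k),'at x=mid',P.mean(0),P.min(0),P.max(0))
  if c=="scene":
    for n in ("amber_1","amber_2","beaker","driver"):
      for e in bot.landmark_of(c,n)[:2]: print(n,e['score'],atz(c,np.array(e['xy'])*[640,480],0,T))
    for n,z in (("rack",0),("slot",.006),("filed_box",.006),("stand",0)):
      print(n,atz(c,np.array(bot.landmark_of(c,n)[0]['xy'])*[640,480],z,T))
    r=lambda u,v:[u/7+235,v/7+195]
    # wall tops z .056, outer wall, middle wall, right wall
    q=[r(126,78),r(102,358),r(217,80),r(198,358),r(312,85),r(292,362)]
    print(atz(c,q,.056,T))
    print('base',atz(c,[r(80,447),r(333,455)],.006,T))
  else:
    for n,z in (("rack",0),("slot",.006),("filed_box",.006),("stand",0)):
      print(n,atz(c,np.array(bot.landmark_of(c,n)[0]['xy'])*[640,480],z,T))
```

```text
tip (array([0.4976, 0.137 , 0.205 ]), [np.float64(1.262336456380165), np.float64(1.2903603492195435)]) bend (array([0.4991, 0.1579, 0.1882]), [np.float64(0.8474411005469289), np.float64(0.8801638298037381)])
blue peg (array([0.6087, 0.1462, 0.2052]), [np.float64(1.196480466759166), np.float64(1.1647014557381858)]) (array([0.6097, 0.163 , 0.1864]), [np.float64(0.0781958429285764), np.float64(0.07731354877685248)])
wire at z.19 scene [[0.5023 0.1586 0.19  ]
 [0.5119 0.329  0.19  ]
 [0.5061 0.2236 0.19  ]]
side [[0.4977 0.1583 0.19  ]
 [0.5034 0.2521 0.19  ]]
scene blade_pack 0.85 135 y=-0.027*x+0.2165 at x=mid [0.5243 0.2026 0.1891] [0.4726 0.1976 0.1553] [0.5441 0.207  0.2066]
scene blade_pack 0.49 119 y=-0.010*x+0.2718 at x=mid [0.5269 0.2665 0.1865] [0.4786 0.2631 0.1553] [0.5472 0.2717 0.2061]
scene seal_pack 0.68 111 y=0.016*x+0.1923 at x=mid [0.6389 0.2027 0.1888] [0.5826 0.1992 0.156 ] [0.6541 0.2076 0.2042]
scene rear_pack_1 0.89 165 y=-0.005*x+0.2695 at x=mid [0.5237 0.267  0.1892] [0.4786 0.2631 0.1553] [0.5472 0.2722 0.2061]
scene rear_pack_1 0.86 186 y=-0.036*x+0.2905 at x=
[... 594 characters left out ...]
4  -0.1365  0.056 ]]
base [[ 0.6416 -0.2041  0.006 ]
 [ 0.6175 -0.1232  0.006 ]]
side blade_pack 0.59 540 y=-0.033*x+0.2261 at x=mid [0.4985 0.2096 0.1809] [0.4645 0.2019 0.1554] [0.5353 0.2149 0.2043]
side seal_pack 0.83 647 y=-0.028*x+0.2258 at x=mid [0.6093 0.2087 0.1798] [0.574  0.2012 0.155 ] [0.6487 0.2284 0.2036]
side rear_pack_1 0.87 293 y=-0.040*x+0.2939 at x=mid [0.5044 0.2737 0.1937] [0.4693 0.268  0.1799] [0.5401 0.2785 0.2042]
side rear_pack_1 0.59 226 y=-0.065*x+0.3145 at x=mid [0.6134 0.2743 0.1968] [0.5777 0.2686 0.188 ] [0.6509 0.2808 0.2037]
rack [[ 0.5645 -0.1828  0.    ]]
slot [[ 0.5768 -0.1886  0.006 ]]
filed_box [[ 0.5559 -0.1632  0.006 ]]
stand [[0.5641 0.3062 0.    ]]
```

```bash
python3 -m jog '[[[0,0,-40],[0,0,0],-1],[[0,-40,-20],[0,0,10],-1],[[20,-40,0],[0,0,10],-1],[[0,0,0],[0,0,10],-1],[[0,0,0],[0,0,10],-1],[[0,0,0],[0,0,10],-1],[[0,0,0],[0,0,10],-1],[[0,0,0],[0,0,10],-1],[[0,0,0],[0,0,10],-1],[[0,0,0],[0,0,10],-1],[[0,0,0],[0,0,0],-1],[[0,0,0],[0,0,0],-1]]'
python3 - <<'E'
from h import *
o=bot.get_obs();print(Tw(o).round(3),o['t'],o['contact_force'])
E
```

```text
t: 4.25
eef_pos: [0.5991, 0.0267, 0.2913]
tool_rot: [-0.0, 1.0, 0.002, 0.0]
contact_force: [0.6, -0.7, -0.4]
gripper_width: 0.998
[[ 1.     0.003  0.     0.599]
 [ 0.003 -1.     0.     0.027]
 [ 0.    -0.    -1.     0.291]
 [ 0.     0.     0.     1.   ]] 4.25 [ 0.6380151  -0.72842715 -0.40578322]
```

```bash
python3 -m jog '[[[-30,-30,0],[0,0,0],-1],[[-30,-30,0],[0,0,0],-1],[[-30,-30,0],[0,0,0],-1],[[-30,-30,0],[0,0,0],-1],[[0,0,0],[0,0,0],-1],[[0,0,0],[0,0,0],-1]]'
cat > look.py <<'E'
import sys
from h import *
n=sys.argv[1]
o=bot.get_obs();T=Tw(o);p,d=bot.read_camera('wrist')
np.savez(f'pics/{n}.npz',p=p,d=d,T=T);cv2.imwrite(f'pics/{n}.png',p[:,:,::-1])
print(T.round(4),o['t'],o['contact_force'].round(2) if hasattr(o['contact_force'],'round') else o['contact_force'],o['gripper_width'])
E
python3 look.py w1
```

```text
t: 5.0
eef_pos: [0.4796, 0.1461, 0.2916]
tool_rot: [0.0, 1.0, 0.0, 0.0]
contact_force: [-0.6, 0.1, 0.2]
gripper_width: 1.001
[[ 1.000e+00  1.000e-03  8.000e-04  4.796e-01]
 [ 1.000e-03 -1.000e+00 -1.000e-04  1.461e-01]
 [ 8.000e-04  1.000e-04 -1.000e+00  2.916e-01]
 [ 0.000e+00  0.000e+00  0.000e+00  1.000e+00]] 5.0 [-0.6  0.1  0.2] 1.0014711095040871
```

View pics/w1.png

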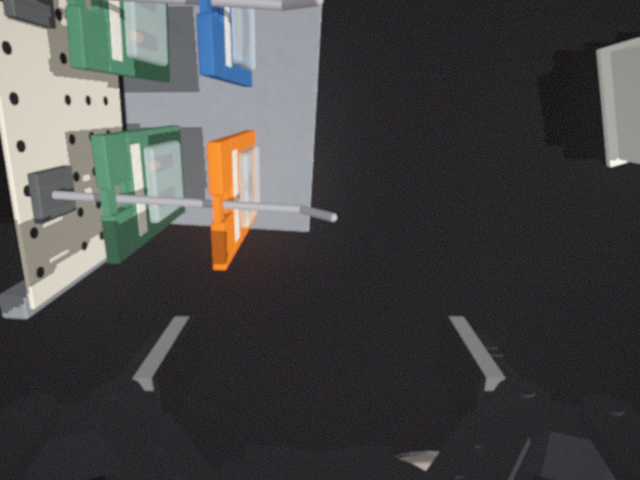

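Tip at (335,216), bend at (302,208), orange top corner edges (208,142)-(255,131) and (213,265). I'll take a second view from about 60 mm further out in x.

```bash
python3 -m jog '[[[40,0,0],[0,0,0],-1],[[40,-30,0],[0,0,0],-1],[[0,0,0],[0,0,0],-1],[[0,0,0],[0,0,0],-1]]'; python3 look.py w2
python3 - <<'E'
import cv2,numpy as np
for n,(x,y,w,h) in (("w1",(190,110,170,170)),("w2",(150,200,260,190))):
    p=cv2.imread(f'pics/{n}.png');
    cv2.imwrite(f'pics/{n}z.png',cv2.resize(p[y:y+h,x:x+w],None,fx=3.5 if n=="w1" else 3,fy=3.5 if n=="w1" else 3,interpolation=cv2.INTER_CUBIC)[:600,:800])
E
```

```text
t: 5.55
eef_pos: [0.5593, 0.1753, 0.2907]
tool_rot: [0.001, 1.0, -0.001, -0.0]
contact_force: [0.3, 0.1, 1.0]
gripper_width: 1.001
[[ 1.     -0.0013 -0.001   0.5593]
 [-0.0013 -1.     -0.0012  0.1753]
 [-0.001   0.0012 -1.      0.2907]
 [ 0.      0.      0.      1.    ]] 5.55 [0.31 0.14 1.04] 1.0006661443814158
```

View pics/w1z.png

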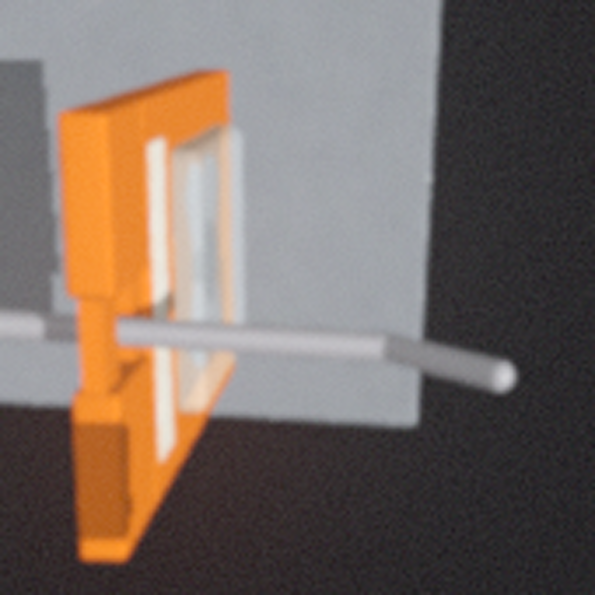

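View pics/w2z.png

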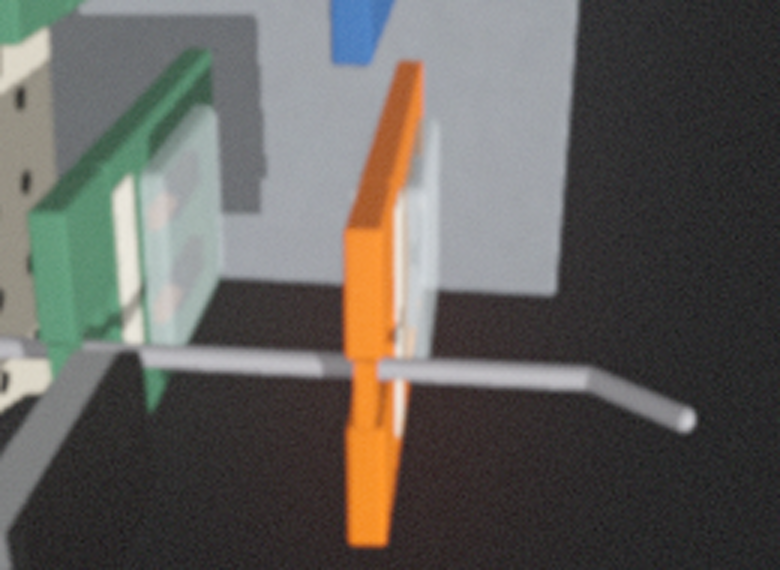

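Run:
```python
from h import *
np.set_printoptions(precision=4,suppress=True)
a=np.load('pics/w1.npz');b=np.load('pics/w2.npz');M=np.array(bot.camera_info('wrist')['mount'])
A=a['T']@M;B=b['T']@M
f=lambda u,v,x,y:tri([('wrist',np.array([u/3.5+190,v/3.5+110]),A),('wrist',np.array([x/3+150,y/3+200]),B)])
for n,q in dict(tip=(503,377,684,420),bend=(385,345,590,378),nf=(128,560,387,545),nb=(82,560,348,545),fb=(60,113,347,230),ff=(107,100,384,228)).items(): 
    print(n,*f(*q))
for z in (.190,.1925): print(atz('wrist',[[125/3.5+190,330/3.5+110],[385/3.5+190,345/3.5+110]],z,A),atz('wrist',[[160/3+150,355/3+200],[385/3+150,370/3+200],[590/3+150,378/3+200]],z,B))
for c,uv,d,T in (('A',[[503/3.5+190,377/3.5+110],[445/3.5+190,362/3.5+110],[385/3.5+190,345/3.5+110],[300/3.5+190,340/3.5+110],[200/3.5+190,334/3.5+110]],a['d'],A),('B',[[684/3+150,420/3+200],[637/3+150,399/3+200],[590/3+150,378/3+200],[500/3+150,375/3+200],[420/3+150,371/3+200]],b['d'],B)): print(c,pts('wrist',np.round(uv),d,T))
```

```text
tip [0.4982 0.1377 0.2042] [np.float64(0.23006013378636997), np.float64(0.20866748487369058)]
bend [0.5005 0.1572 0.1911] [np.float64(0.5452513076088057), np.float64(0.4971139090645289)]
nf [0.4648 0.2019 0.2015] [np.float64(0.1756206589476028), np.float64(0.16023038810862514)]
nb [0.4643 0.2104 0.2006] [np.float64(0.31321625984043394), np.float64(0.28597519173803293)]
fb [0.5403 0.2076 0.2013] [np.float64(0.20463519874439692), np.float64(0.1855384788302462)]
ff [0.5425 0.1994 0.2051] [np.float64(0.30969149696190496), np.float64(0.2803488413045688)]
[[0.5027 0.2024 0.19  ]
 [0.5001 0.1575 0.19  ]] [[0.5058 0.2515 0.19  ]
 [0.5021 0.202  0.19  ]
 [0.5    0.1568 0.19  ]]
[[0.5033 0.2018 0.1925]
 [0.5007 0.1574 0.1925]] [[0.5071 0.2507 0.1925]
 [0.5035 0.2018 0.1925]
 [0.5014 0.157  0.1925]]
A [[0.4983 0.1375 0.2052]
 [0.4999 0.1472 0.2   ]
 [0.5002 0.1575 0.1913]
 [0.5012 0.172  0.1907]
 [0.5028 0.1891 0.1921]]
B [[0.4994 0.1382 0.2063]
 [0.5011 0.1477 0.2007]
 [0.5011 0.1567 0.1919]
 [0.502  0.1765 0.1921]
 [0.5021 0.1943 0.191 ]]
```

Slope is about 36°, rising from z 0.190 to 0.204 over 19.5 mm horizontally. The pack's top edge is at z≈0.202, its centre at (0.503, 0.205), and its yaw is about -2.3°. I'll approach the near corner at (0.480, 0.206).

```bash
python3 -m jog '[[[-40,-15,0],[0,0,0],-0.2],[[-39,-16,0],[0,0,2.3],-0.2],[[0,0,30],[0,0,0],-0.2],[[0,0,30],[0,0,0],-0.2],[[0,0,0],[0,0,0],-0.2],[[0,0,0],[0,0,0],-0.2]]'; python3 look.py w3
```

```text
t: 6.35
eef_pos: [0.4806, 0.2073, 0.2325]
tool_rot: [-0.0, 1.0, -0.021, 0.001]
contact_force: [0.7, 0.6, 0.2]
gripper_width: 0.598
[[ 9.992e-01 -4.100e-02  1.300e-03  4.806e-01]
 [-4.100e-02 -9.992e-01  7.000e-04  2.073e-01]
 [ 1.300e-03 -7.000e-04 -1.000e+00  2.325e-01]
 [ 0.000e+00  0.000e+00  0.000e+00  1.000e+00]] 6.35 [0.69 0.62 0.17] 0.5977281254808716
```

View pics/w3.png

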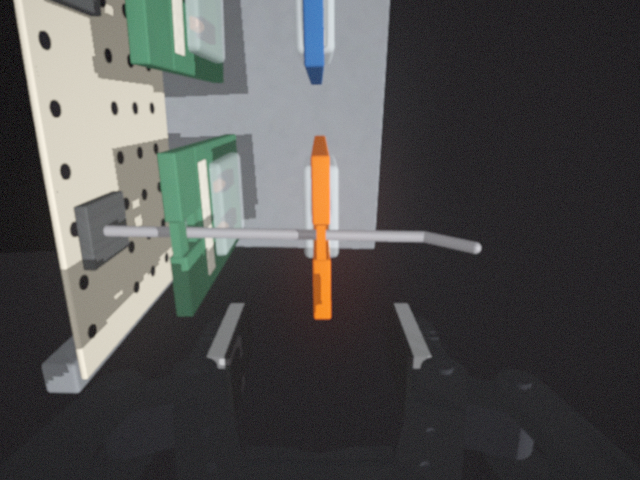

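The pack's top edge (column 321) is centred between the fingers (columns ~226 and ~412) and parallel to them. I'll descend and close gently.

```bash
python3 -m jog '[[[0,0,20],[0,0,0],-0.2],[[0,0,20],[0,0,0],-0.2],[[0,0,19],[0,0,0],-0.2],[[0,0,0],[0,0,0],-0.2],[[0,0,0],[0,0,0],-0.2]]'; python3 look.py w4
```

```text
t: 7.02
eef_pos: [0.481, 0.208, 0.1736]
tool_rot: [-0.001, 1.0, -0.02, 0.001]
contact_force: [1.2, 0.2, 0.1]
gripper_width: 0.6
[[ 0.9992 -0.0404  0.0018  0.481 ]
 [-0.0404 -0.9992  0.001   0.208 ]
 [ 0.0018 -0.0011 -1.      0.1736]
 [ 0.      0.      0.      1.    ]] 7.025 [1.16 0.25 0.1 ] 0.6003403088516165
```

View pics/w4.png

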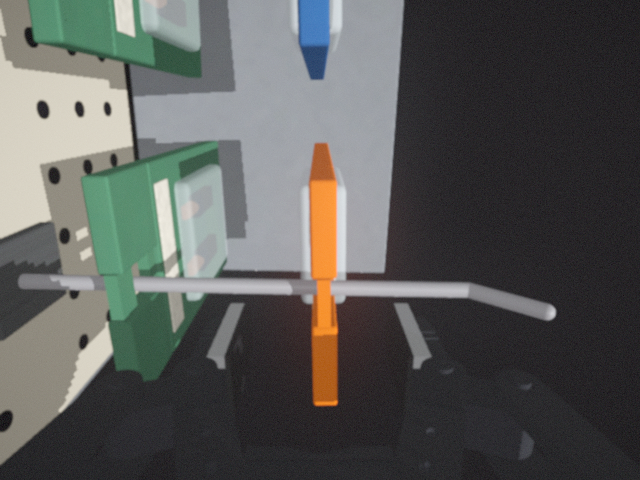

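```bash
python3 -m jog '[[[0,2,0],[0,0,0],0],[[0,0,0],[0,0,0],0.3],[[0,0,0],[0,0,0],0.5],[[0,0,0],[0,0,0],0.65],[[0,0,0],[0,0,0],0.75],[[0,0,0],[0,0,0],0.85],[[0,0,0],[0,0,0],1],[[0,0,0],[0,0,0],1],[[0,0,0],[0,0,0],1],[[0,0,0],[0,0,0],1]]' 40; python3 look.py w5
```

```text
t: 8.32
eef_pos: [0.48, 0.2057, 0.1723]
tool_rot: [-0.0, 1.0, -0.02, 0.0]
contact_force: [0.4, -0.1, -0.0]
gripper_width: 0.084
[[ 9.992e-01 -4.010e-02  1.000e-04  4.800e-01]
 [-4.010e-02 -9.992e-01  1.000e-04  2.057e-01]
 [ 1.000e-04 -1.000e-04 -1.000e+00  1.723e-01]
 [ 0.000e+00  0.000e+00  0.000e+00  1.000e+00]] 8.325 [ 0.36 -0.05 -0.02] 0.08355968191809973
```

View pics/w5.png

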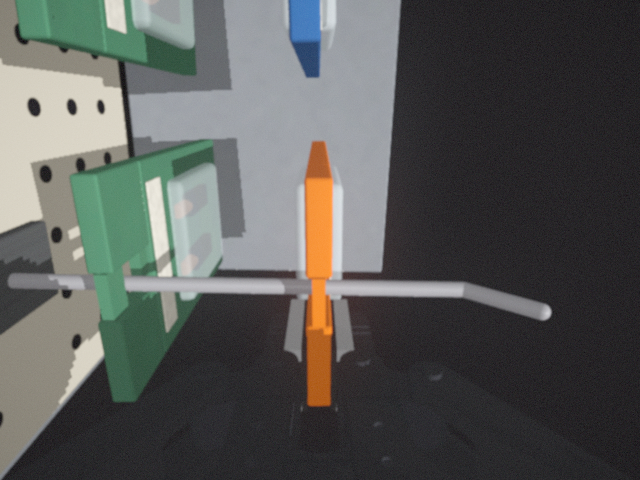

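```bash
python3 -m jog '[[[0,0,-1],[0,0,0],1],[[0,0,-1],[0,0,0],1],[[0,0,0],[0,0,0],1]]' 60;  python3 -m jog '[[[0,0,-1],[0,0,0],1],[[0,0,-1],[0,0,0],1],[[0,0,0],[0,0,0],1],[[0,0,0],[0,0,0],1]]'; python3 look.py w6
python3 - <<'E'
import cv2
p=cv2.imread('pics/w6.png');cv2.imwrite('pics/w6z.png',cv2.resize(p[230:430,240:420],None,fx=3,fy=3,interpolation=cv2.INTER_CUBIC))
E
```

```text
t: 8.75
eef_pos: [0.48, 0.2056, 0.1743]
tool_rot: [0.0, 1.0, -0.02, -0.0]
contact_force: [0.2, -0.2, -0.7]
gripper_width: 0.086
t: 9.25
eef_pos: [0.48, 0.2057, 0.1763]
tool_rot: [-0.0, 1.0, -0.02, 0.0]
contact_force: [0.1, -0.8, -1.2]
gripper_width: 0.081
[[ 0.9992 -0.0402  0.      0.48  ]
 [-0.0402 -0.9992  0.      0.2057]
 [ 0.     -0.     -1.      0.1763]
 [ 0.      0.      0.      1.    ]] 9.25 [ 0.09 -0.81 -1.22] 0.08143808299053898
```

View pics/w6z.png

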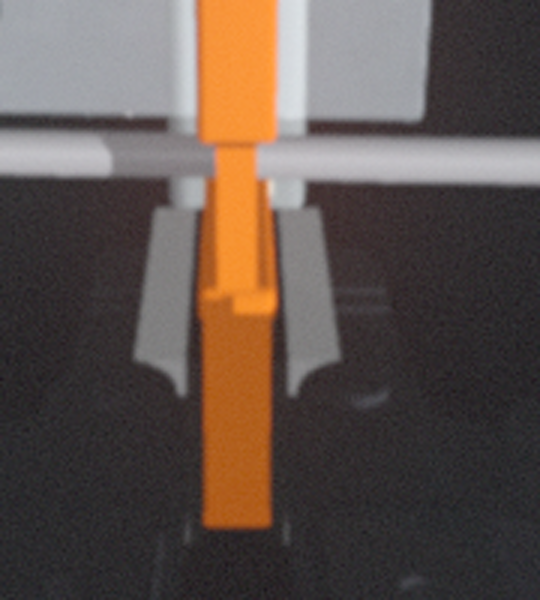

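```bash
python3 -m jog '[[[0,5,0],[0,0,0],1],[[0,5,0],[0,0,0],1],[[0,5,0],[0,0,0],1],[[0,5,0],[0,0,0],1],[[0,0,0],[0,0,0],1],[[0,0,0],[0,0,0],1]]'; python3 -m jog '[[[0,5,0],[0,0,0],1],[[0,5,0],[0,0,0],1],[[0,5,0],[0,0,0],1],[[0,5,0],[0,0,0],1],[[0,0,0],[0,0,0],1],[[0,0,0],[0,0,0],1],[[0,0,0],[0,0,0],1]]'; python3 look.py w7
python3 - <<'E'
import cv2
p=cv2.imread('pics/w7.png');cv2.imwrite('pics/w7z.png',cv2.resize(p[230:430,240:460],None,fx=3,fy=3,interpolation=cv2.INTER_CUBIC))
E
```

```text
t: 10.05
eef_pos: [0.4792, 0.1858, 0.1764]
tool_rot: [-0.0, 1.0, -0.02, 0.0]
contact_force: [-0.8, 0.2, -0.8]
gripper_width: 0.082
t: 10.92
eef_pos: [0.4784, 0.1659, 0.1763]
tool_rot: [-0.0, 1.0, -0.02, 0.0]
contact_force: [-1.2, 0.1, -0.1]
gripper_width: 0.081
[[ 9.992e-01 -3.980e-02  0.000e+00  4.784e-01]
 [-3.980e-02 -9.992e-01  1.000e-04  1.659e-01]
 [ 0.000e+00 -1.000e-04 -1.000e+00  1.763e-01]
 [ 0.000e+00  0.000e+00  0.000e+00  1.000e+00]] 10.925 [-1.22  0.08 -0.11] 0.08096236588470794
```

View pics/w7z.png

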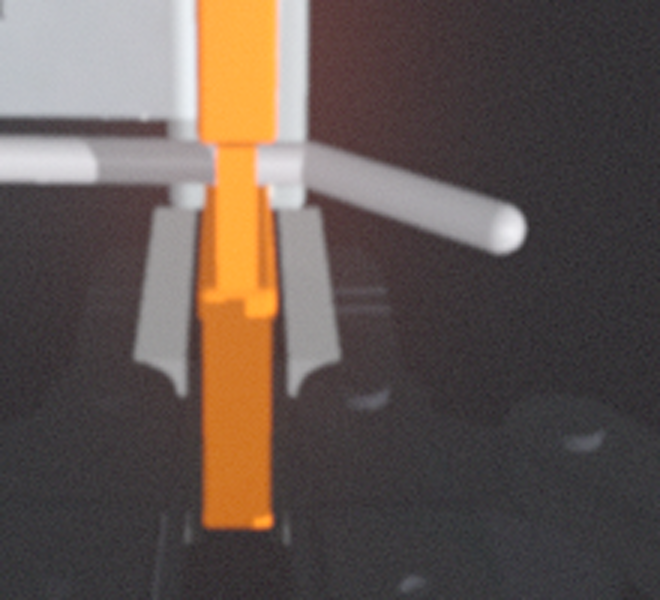

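```bash
python3 -m jog '[[[0,1.2,0],[-5,0,0],1],[[0,1.2,0],[-5,0,0],1],[[0,0,0],[0,0,0],1],[[0,0,0],[0,0,0],1]]'; python3 -m jog '[[[0,1.3,-0.1],[-5,0,0],1],[[0,1.2,-0.1],[-5,0,0],1],[[0,0,0],[0,0,0],1],[[0,0,0],[0,0,0],1],[[0,0,0],[0,0,0],1]]'; python3 look.py w8
python3 - <<'E'
import cv2,sys
sys.path.insert(0,'.')
from h import *
p=cv2.imread('pics/w8.png');cv2.imwrite('pics/w8z.png',cv2.resize(p[230:430,240:460],None,fx=3,fy=3,interpolation=cv2.INTER_CUBIC))
T=Tw(bot.get_obs());print('hole',T@[.0225,0,-.0142,1])
E
```

```text
t: 11.48
eef_pos: [0.4782, 0.1629, 0.1763]
tool_rot: [0.087, 0.996, -0.02, -0.002]
contact_force: [-0.0, -0.9, -1.1]
gripper_width: 0.086
t: 12.1
eef_pos: [0.4784, 0.1598, 0.1774]
tool_rot: [0.173, 0.985, -0.021, -0.004]
contact_force: [-0.1, 0.7, -1.2]
gripper_width: 0.084
[[ 9.991e-01 -3.980e-02 -1.410e-02  4.784e-01]
 [-4.220e-02 -9.393e-01 -3.406e-01  1.598e-01]
 [ 3.000e-04  3.409e-01 -9.401e-01  1.774e-01]
 [ 0.000e+00  0.000e+00  0.000e+00  1.000e+00]] 12.1 [-0.1   0.75 -1.24] 0.08360361034091619
hole [0.50104004 0.16385747 0.19076796 1.        ]
```

View pics/w8z.png

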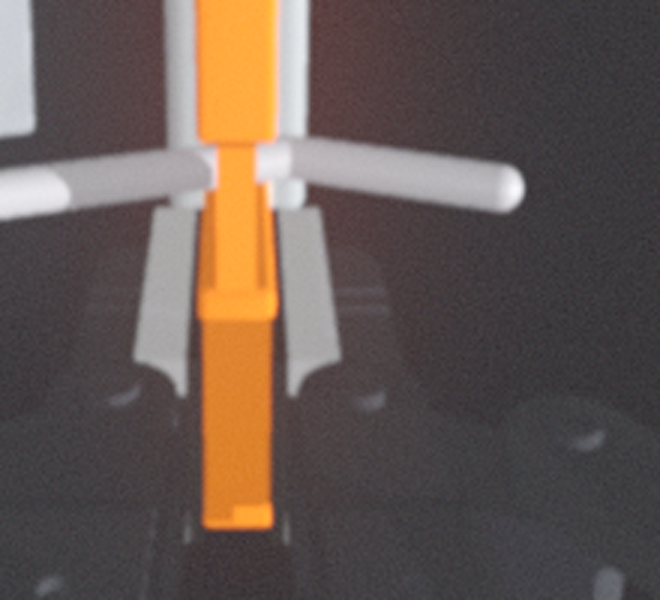

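```bash
python3 -m jog '[[[0,3,1.1],[0,0,0],1],[[0,3,1.1],[0,0,0],1],[[0,0,0],[0,0,0],1],[[0,0,0],[0,0,0],1],[[0,0,0],[0,0,0],1]]'; python3 -m jog '[[[0,2.9,-0.8],[0,0,0],1],[[0,2.9,-0.8],[0,0,0],1],[[0,0,0],[0,0,0],1],[[0,0,0],[0,0,0],1],[[0,0,0],[0,0,0],1]]'; python3 look.py w9
python3 - <<'E'
import cv2,sys
sys.path.insert(0,'.')
from h import *
p=cv2.imread('pics/w9.png');cv2.imwrite('pics/w9z.png',cv2.resize(p[230:430,240:460],None,fx=3,fy=3,interpolation=cv2.INTER_CUBIC))
T=Tw(bot.get_obs());print('hole',T@[.0225,0,-.0142,1])
E
```

```text
t: 12.78
eef_pos: [0.478, 0.1547, 0.1771]
tool_rot: [0.174, 0.985, -0.02, -0.003]
contact_force: [-0.3, 0.8, -0.9]
gripper_width: 0.08
t: 13.4
eef_pos: [0.4778, 0.1497, 0.1806]
tool_rot: [0.174, 0.985, -0.02, -0.003]
contact_force: [0.2, -0.5, -0.4]
gripper_width: 0.087
[[ 0.9992 -0.0376 -0.0137  0.4778]
 [-0.04   -0.939  -0.3417  0.1497]
 [ 0.      0.342  -0.9397  0.1806]
 [ 0.      0.      0.      1.    ]] 13.4 [ 0.2  -0.5  -0.45] 0.08732068809145782
hole [0.50042449 0.15362061 0.19393815 1.        ]
```

View pics/w9z.png

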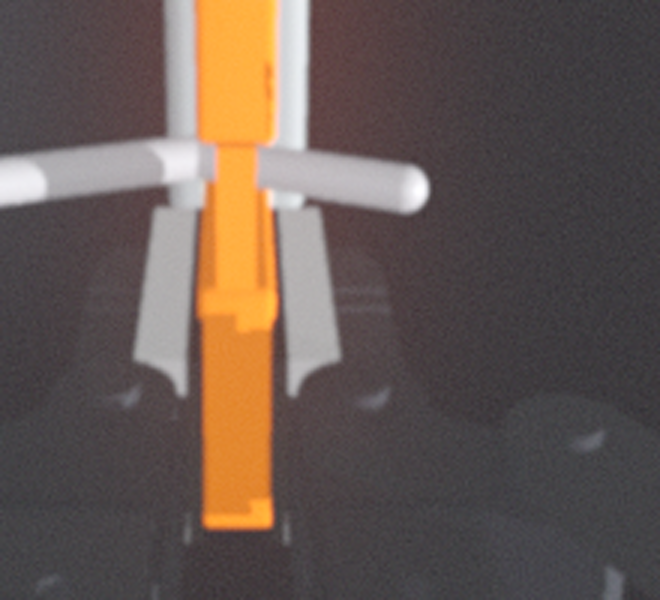

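```bash
python3 -m jog '[[[0,2.9,-0.7],[0,0,0],1],[[0,2.9,-0.7],[0,0,0],1],[[0,0,0],[0,0,0],1],[[0,0,0],[0,0,0],1],[[0,0,0],[0,0,0],1]]'; python3 -m jog '[[[0,2.9,-0.7],[0,0,0],1],[[0,2.9,-0.7],[0,0,0],1],[[0,0,0],[0,0,0],1],[[0,0,0],[0,0,0],1],[[0,0,0],[0,0,0],1]]'; python3 look.py w10
python3 - <<'E'
import cv2,sys
sys.path.insert(0,'.')
from h import *
p=cv2.imread('pics/w10.png');cv2.imwrite('pics/w10z.png',cv2.resize(p[230:430,240:460],None,fx=3,fy=3,interpolation=cv2.INTER_CUBIC))
T=Tw(bot.get_obs());print('hole',T@[.0225,0,-.0142,1])
E
```

```text
t: 14.08
eef_pos: [0.4775, 0.1447, 0.1839]
tool_rot: [0.174, 0.985, -0.02, -0.004]
contact_force: [-0.1, -0.0, -1.1]
gripper_width: 0.08
t: 14.7
eef_pos: [0.4774, 0.1397, 0.1872]
tool_rot: [0.174, 0.985, -0.02, -0.004]
contact_force: [-0.9, -0.5, -1.2]
gripper_width: 0.083
[[ 0.9992 -0.0376 -0.0137  0.4774]
 [-0.0401 -0.9389 -0.3417  0.1397]
 [-0.      0.342  -0.9397  0.1872]
 [ 0.      0.      0.      1.    ]] 14.7 [-0.87 -0.54 -1.19] 0.0834591553979972
hole [0.50003302 0.14369927 0.20052032 1.        ]
```

View pics/w10z.png

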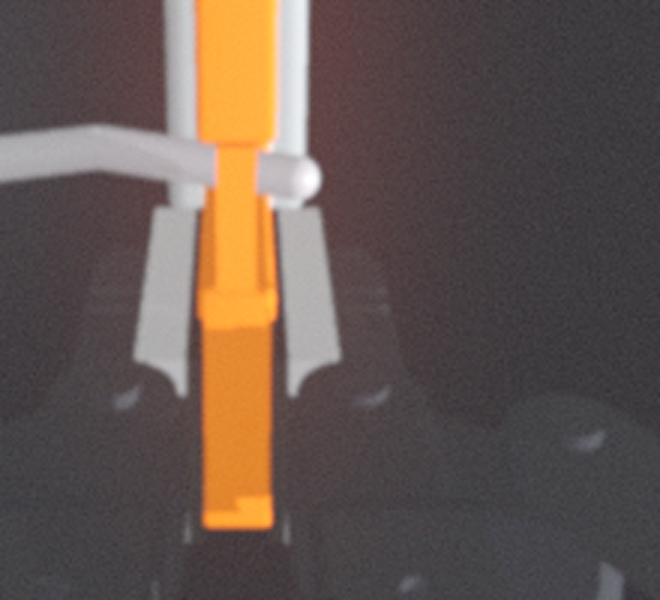

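```bash
python3 -m jog '[[[0,3,-0.8],[0,0,0],1],[[0,3,-0.8],[0,0,0],1],[[0,3,-0.8],[0,0,0],1],[[0,0,0],[0,0,0],1],[[0,0,0],[0,0,0],1]]'; python3 -m jog '[[[0,3,-0.6],[0,0,0],1],[[0,3,-0.6],[0,0,0],1],[[0,0,0],[0,0,0],1],[[0,0,0],[0,0,0],1]]'; python3 look.py w11
```

```text
t: 15.38
eef_pos: [0.4771, 0.1321, 0.1926]
tool_rot: [0.174, 0.985, -0.02, -0.003]
contact_force: [-0.5, 0.5, -1.1]
gripper_width: 0.079
t: 15.88
eef_pos: [0.4769, 0.1269, 0.1957]
tool_rot: [0.174, 0.985, -0.02, -0.003]
contact_force: [1.1, -0.1, -0.9]
gripper_width: 0.081
[[ 9.992e-01 -3.780e-02 -1.370e-02  4.769e-01]
 [-4.020e-02 -9.390e-01 -3.416e-01  1.269e-01]
 [ 1.000e-04  3.419e-01 -9.397e-01  1.957e-01]
 [ 0.000e+00  0.000e+00  0.000e+00  1.000e+00]] 15.875 [ 1.13 -0.15 -0.9 ] 0.08144102521766557
```

View pics/w11.png

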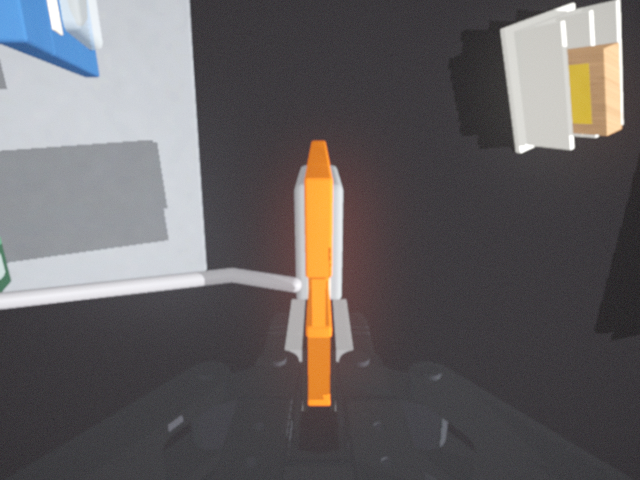

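The pack is off the tip: the wire end at (299,284) is clear of the pack's face. I'll retreat outwards and up, then level the pack.

```bash
python3 -m jog '[[[0,8,0],[0,0,0],1],[[0,15,0],[0,0,0],1],[[0,20,0],[0,0,0],1],[[0,25,0],[0,0,0],1],[[0,10,5],[5,0,0],1],[[0,0,0],[5,0,0],1],[[0,0,0],[5,0,0],1],[[0,0,0],[5,0,0],1],[[0,0,0],[0,0,0],1],[[0,0,0],[0,0,0],1],[[0,0,0],[0,0,0],1]]'; python3 look.py w12
```

```text
t: 17.3
eef_pos: [0.4738, 0.0525, 0.2177]
tool_rot: [0.0, 1.0, -0.019, -0.0]
contact_force: [0.7, 0.2, -1.3]
gripper_width: 0.085
[[ 9.993e-01 -3.850e-02 -2.000e-04  4.738e-01]
 [-3.850e-02 -9.993e-01 -9.000e-04  5.250e-02]
 [-1.000e-04  9.000e-04 -1.000e+00  2.177e-01]
 [ 0.000e+00  0.000e+00  0.000e+00  1.000e+00]] 17.3 [ 0.73  0.22 -1.31] 0.0851948333817068
```

View pics/w12.png

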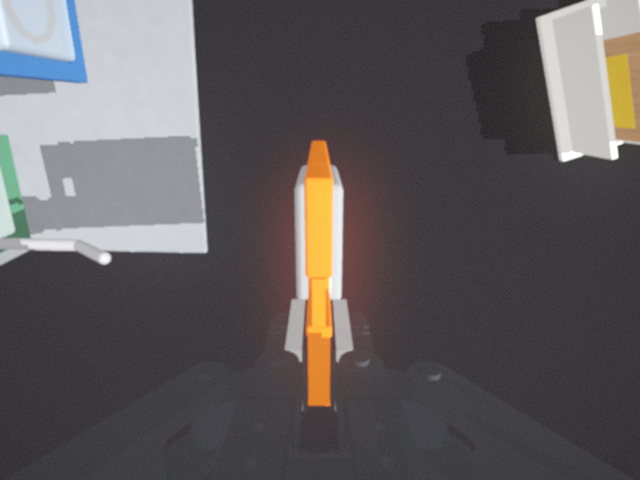

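```bash
python3 -m jog '[[[15,35,-5],[0,0,-6],1],[[20,38,-5],[0,0,-6],1],[[25,30,0],[0,0,-7],1],[[15,30,0],[0,0,0],1],[[0,0,0],[0,0,0],1],[[0,0,0],[0,0,0],1],[[0,0,0],[0,0,0],1]]'; python3 look.py w13
```

```text
t: 18.23
eef_pos: [0.562, -0.0688, 0.2276]
tool_rot: [-0.0, 0.989, 0.146, -0.0]
contact_force: [0.1, -0.4, -1.3]
gripper_width: 0.082
[[ 9.573e-01  2.891e-01 -7.000e-04  5.620e-01]
 [ 2.891e-01 -9.573e-01  5.000e-04 -6.880e-02]
 [-5.000e-04 -7.000e-04 -1.000e+00  2.276e-01]
 [ 0.000e+00  0.000e+00  0.000e+00  1.000e+00]] 18.225 [ 0.11 -0.37 -1.25] 0.08174686863467776
```

View pics/w13.png

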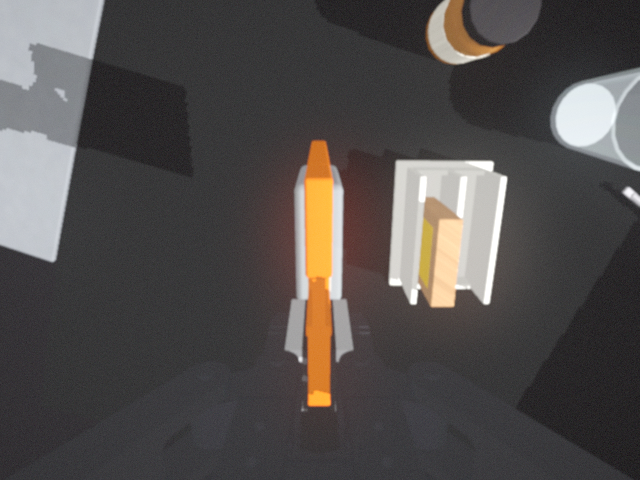

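Run:
```python
import cv2
p=cv2.imread('pics/w13.png');cv2.imwrite('pics/w13z.png',cv2.resize(p[150:315,380:515],None,fx=3.6,fy=3.6,interpolation=cv2.INTER_CUBIC))
```

```text
(no output)
```

View pics/w13z.png

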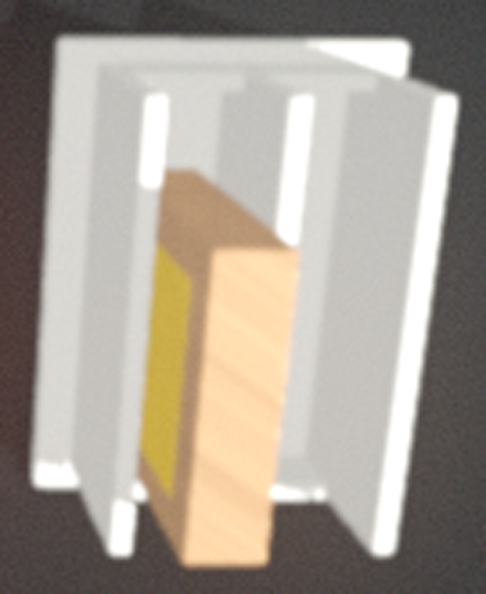

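Run:
```python
from h import *
np.set_printoptions(precision=4,suppress=True)
a=np.load('pics/w13.npz');M=np.array(bot.camera_info('wrist')['mount']);A=a['T']@M
f=lambda u,v:[u/3.6+380,v/3.6+150]
W=atz('wrist',[f(446,95),f(384,553),f(155,95),f(121,553),f(300,95)],.056,A);print(W)
e=W[0]-W[1];print('len',np.linalg.norm(e),np.degrees(np.arctan2(e[1],e[0])));e2=W[2]-W[3];print(np.linalg.norm(e2),np.degrees(np.arctan2(e2[1],e2[0])))
R_=(W[0]+W[1])/2;L=(W[2]+W[3])/2;print(R_,L,np.linalg.norm(R_-L),'slot',R_*.75+L*.25)
print('depth wall tops',pts('wrist',np.round([f(446,95),f(440,200),f(384,545),f(155,110),f(325,380)]),a['d'],A))
for n in ('slot','rack','filed_box'):
  for g in bot.landmark_of('wrist',n)[:1]: print(n,g['score'],atz('wrist',np.array(g['xy'])*[640,480],0 if n=='rack' else .006,A))
T=a['T'];print('pack top corners in tool (from depth):')
for uv in ((320,400),(318,300),(319,185)): print((np.linalg.inv(T)@np.r_[pts('wrist',[uv],a['d'],A)[0],1])[:3])
tgt=(R_*.75+L*.25)[:2];u=e[:2]/np.linalg.norm(e);tc=tgt-.023*u;dx=np.r_[tc-T[:2,3],0];print('TCP target',tc,'tool shift mm',T[:3,:3].T@dx*1e3)
```

```text
[[ 0.6305 -0.1956  0.056 ]
 [ 0.5277 -0.2271  0.056 ]
 [ 0.6124 -0.1364  0.056 ]
 [ 0.5099 -0.1678  0.056 ]
 [ 0.6214 -0.1658  0.056 ]]
len 0.10750329250568297 16.989367784840955
0.10719406140835055 17.045465546489304
[ 0.5791 -0.2113  0.056 ] [ 0.5611 -0.1521  0.056 ] 0.06191308582232458 slot [ 0.5746 -0.1965  0.056 ]
depth wall tops [[ 0.6307 -0.1974  0.0521]
 [ 0.6035 -0.2327 -0.0009]
 [ 0.5297 -0.2268  0.0552]
 [ 0.609  -0.138   0.0547]
 [ 0.5528 -0.217   0.0131]]
slot 0.86 [[ 0.5723 -0.1934  0.006 ]]
filed_box 0.95 [[ 0.5611 -0.1636  0.006 ]]
pack top corners in tool (from depth):
[-0.0134  0.0005 -0.0279]
[ 0.0234 -0.0002 -0.0279]
[ 0.0588  0.0001 -0.0292]
TCP target [ 0.5526 -0.2033] tool shift mm [-47.8526 126.0291  -0.0576]
```

```bash
python3 -m jog '[[[-10,25,0],[0,0,0],1],[[-12,35,0],[0,0,-0.2],1],[[-14,36,0],[0,0,0],1],[[-12,30,0],[0,0,0],1],[[0,0,20],[0,0,0],1],[[0,0,0],[0,0,0],1],[[0,0,0],[0,0,0],1],[[0,0,0],[0,0,0],1]]'; python3 look.py w14
python3 - <<'E'
from h import *
p,d=bot.read_camera('scene');cv2.imwrite('pics/s14.png',cv2.resize(p[180:290,215:325,::-1],None,fx=5,fy=5,interpolation=cv2.INTER_CUBIC))
p,d=bot.read_camera('side');cv2.imwrite('pics/d14.png',cv2.resize(p[170:290,270:400,::-1],None,fx=5,fy=5,interpolation=cv2.INTER_CUBIC))
E
```

```text
t: 19.42
eef_pos: [0.5536, -0.2041, 0.2085]
tool_rot: [0.0, 0.989, 0.147, 0.001]
contact_force: [0.9, 0.2, -1.0]
gripper_width: 0.083
[[ 9.565e-01  2.917e-01  1.200e-03  5.536e-01]
 [ 2.917e-01 -9.565e-01 -1.000e-04 -2.041e-01]
 [ 1.200e-03  4.000e-04 -1.000e+00  2.085e-01]
 [ 0.000e+00  0.000e+00  0.000e+00  1.000e+00]] 19.425 [ 0.88  0.24 -1.01] 0.08312713923136522
```

View pics/w14.png

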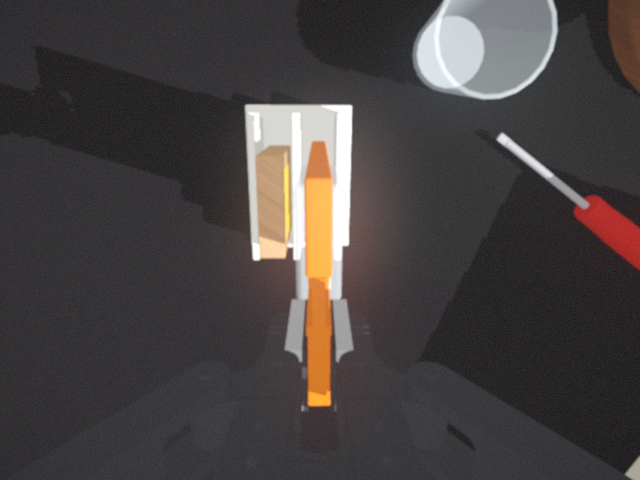

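View pics/s14.png

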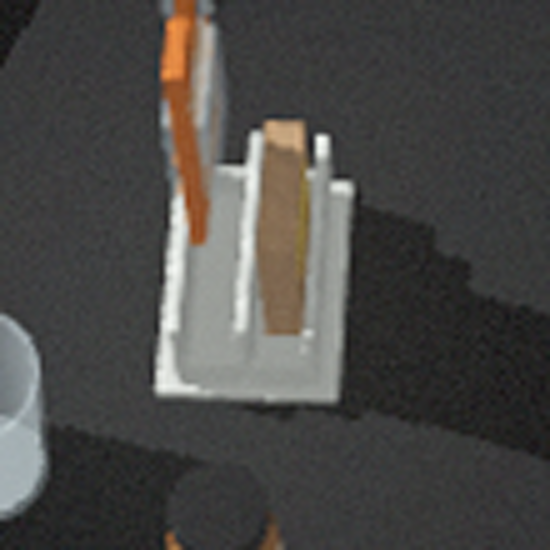

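View pics/d14.png

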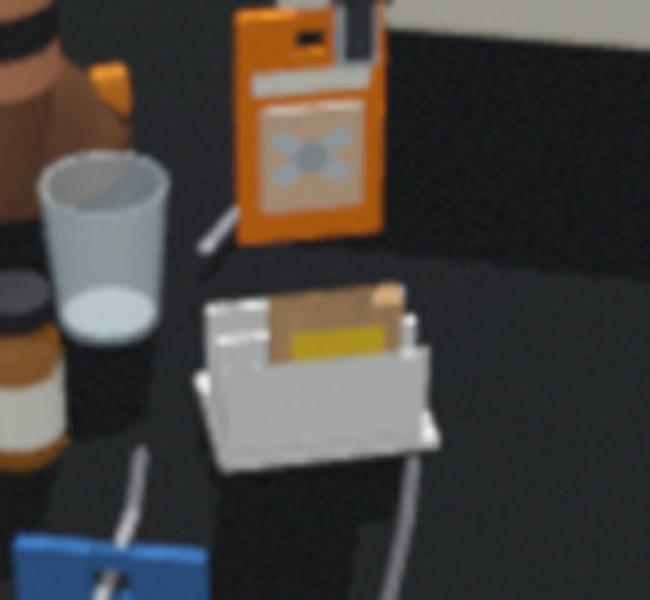

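```bash
python3 -m jog '[[[-0.7,-1,25],[0,0,0],1],[[0,0,15],[0,0,0],1],[[0,0,0],[0,0,0],1],[[0,0,0],[0,0,0],1],[[0,0,0],[0,0,0],1]]'; python3 look.py w15
python3 - <<'E'
import cv2
p=cv2.imread('pics/w15.png');cv2.imwrite('pics/w15z.png',cv2.resize(p[60:310,220:400],None,fx=2.4*1.0,fy=2.4,interpolation=cv2.INTER_CUBIC))
E
```

```text
t: 20.2
eef_pos: [0.5526, -0.2041, 0.1685]
tool_rot: [0.0, 0.989, 0.147, 0.001]
contact_force: [0.4, -0.1, -1.2]
gripper_width: 0.084
[[ 9.569e-01  2.906e-01  1.400e-03  5.526e-01]
 [ 2.906e-01 -9.569e-01 -3.000e-04 -2.041e-01]
 [ 1.200e-03  7.000e-04 -1.000e+00  1.685e-01]
 [ 0.000e+00  0.000e+00  0.000e+00  1.000e+00]] 20.2 [ 0.4  -0.05 -1.25] 0.08409739428029302
```

View pics/w15z.png

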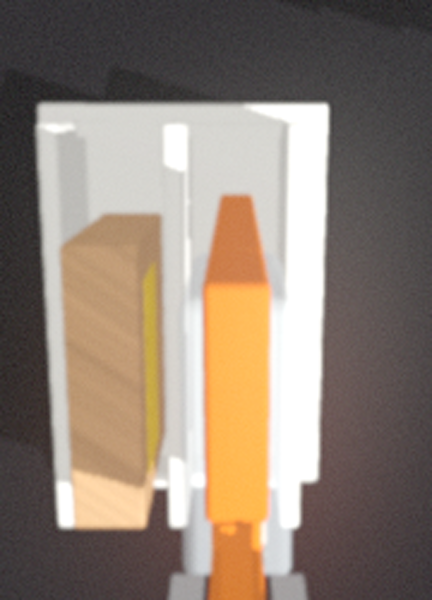

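```bash
python3 -m jog '[[[0,-0.9,5],[0,0,0],1],[[0,0,5],[0,0,0],1],[[0,0,6],[0,0,0],1],[[0,0,0],[0,0,0],1],[[0,0,0],[0,0,0],1]]'; python3 -m jog '[[[0,0,6],[0,0,0],1],[[0,0,6],[0,0,0],1],[[0,0,0],[0,0,0],1],[[0,0,0],[0,0,0],1]]';python3 look.py w16
python3 - <<'E'
import cv2
p=cv2.imread('pics/w16.png');cv2.imwrite('pics/w16z.png',cv2.resize(p[60:310,220:400],None,fx=2.4*1.0,fy=2.4,interpolation=cv2.INTER_CUBIC))
E
```

```text
t: 20.88
eef_pos: [0.5518, -0.2031, 0.1517]
tool_rot: [0.0, 0.989, 0.147, -0.0]
contact_force: [-0.3, 0.5, -1.2]
gripper_width: 0.079
t: 21.38
eef_pos: [0.5518, -0.203, 0.1397]
tool_rot: [-0.0, 0.989, 0.147, -0.0]
contact_force: [-0.2, -0.4, -1.3]
gripper_width: 0.081
[[ 9.568e-01  2.906e-01 -1.000e-04  5.518e-01]
 [ 2.906e-01 -9.568e-01  0.000e+00 -2.030e-01]
 [-1.000e-04 -0.000e+00 -1.000e+00  1.397e-01]
 [ 0.000e+00  0.000e+00  0.000e+00  1.000e+00]] 21.375 [-0.22 -0.36 -1.33] 0.08064760571702613
```

View pics/w16z.png

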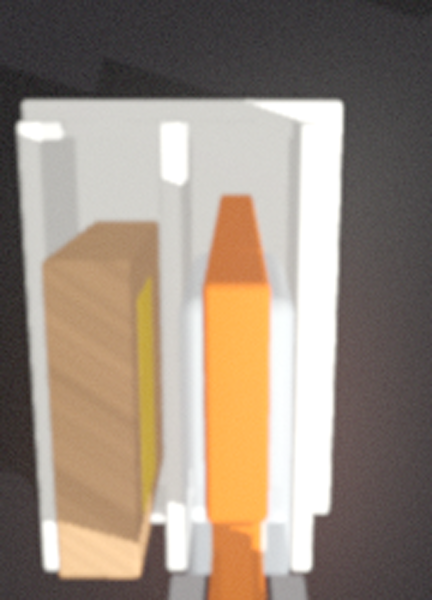

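```bash
python3 -m jog '[[[0,0,6],[0,0,0],1],[[0,0,6],[0,0,0],1],[[0,0,0],[0,0,0],1],[[0,0,0],[0,0,0],1]]'; python3 -m jog '[[[0,0,5],[0,0,0],1],[[0,0,5],[0,0,0],1],[[0,0,3],[0,0,0],1],[[0,0,0],[0,0,0],1],[[0,0,0],[0,0,0],1]]';python3 -m jog '[[[0,0,2],[0,0,0],1],[[0,0,1],[0,0,0],1],[[0,0,0],[0,0,0],1],[[0,0,0],[0,0,0],1]]'
```

```text
t: 21.92
eef_pos: [0.5518, -0.203, 0.1276]
tool_rot: [0.0, 0.989, 0.147, -0.0]
contact_force: [0.6, 0.1, 0.6]
gripper_width: 0.08
t: 22.55
eef_pos: [0.5519, -0.203, 0.1148]
tool_rot: [0.0, 0.989, 0.147, 0.0]
contact_force: [0.1, 0.8, -1.2]
gripper_width: 0.077
t: 23.05
eef_pos: [0.5518, -0.203, 0.1117]
tool_rot: [0.0, 0.989, 0.147, 0.0]
contact_force: [0.3, -0.1, -0.6]
gripper_width: 0.082
```

```bash
for i in 1 2; do python3 -m jog '[[[0,0,1],[0,0,0],1],[[0,0,0],[0,0,0],1],[[0,0,0],[0,0,0],1]]' | grep -E "eef|force"; done; python3 look.py w17; python3 -m jog '[[[0,0,1],[0,0,0],1],[[0,0,0],[0,0,0],1],[[0,0,0],[0,0,0],1]]' | grep -E "eef|force"
```

```text
eef_pos: [0.5518, -0.203, 0.1107]
contact_force: [0.3, -0.2, -0.7]
eef_pos: [0.5518, -0.203, 0.1097]
contact_force: [0.1, -0.4, -0.9]
[[ 0.9568  0.2906  0.      0.5518]
 [ 0.2906 -0.9568 -0.     -0.203 ]
 [ 0.      0.     -1.      0.1097]
 [ 0.      0.      0.      1.    ]] 23.8 [ 0.11 -0.39 -0.89] 0.07898923477660788
eef_pos: [0.5518, -0.203, 0.1087]
contact_force: [-0.3, 1.0, -0.8]
```

```bash
python3 -m jog '[[[0,0,0.7],[0,0,0],1],[[0,0,0],[0,0,0],1],[[0,0,0],[0,0,0],1]]' | grep -E "eef|force"; python3 -m jog '[[[0,0,0.7],[0,0,0],1],[[0,0,0],[0,0,0],1],[[0,0,0],[0,0,0],1]]' | grep -E "eef|force"
```

```text
eef_pos: [0.5518, -0.203, 0.1081]
contact_force: [-0.3, 0.5, 1.8]
eef_pos: [0.5519, -0.2033, 0.1081]
contact_force: [-2.6, 0.6, 6.7]
```

The floor is felt at TCP z 0.108, against 0.1085 predicted (the vertical force rose to +6.7 N). I'll ease the preload, then release.

```bash
python3 -m jog '[[[0,0,-0.7],[0,0,0],1],[[0,0,0],[0,0,0],1],[[0,0,0],[0,0,0],1]]' | grep -E "eef|force"; python3 look.py w18; python3 -m jog '[[[0,0,0],[0,0,0],0.8],[[0,0,0],[0,0,0],0.7],[[0,0,0],[0,0,0],0.5],[[0,0,0],[0,0,0],0.2],[[0,0,0],[0,0,0],0],[[0,0,0],[0,0,0],0],[[0,0,0],[0,0,0],0],[[0,0,0],[0,0,0],0]]'; python3 look.py w19
```

```text
eef_pos: [0.5518, -0.203, 0.1081]
contact_force: [-1.9, 0.4, 2.9]
[[ 9.568e-01  2.907e-01  1.000e-04  5.518e-01]
 [ 2.907e-01 -9.568e-01  1.000e-04 -2.030e-01]
 [ 1.000e-04 -0.000e+00 -1.000e+00  1.081e-01]
 [ 0.000e+00  0.000e+00  0.000e+00  1.000e+00]] 25.35 [-1.9   0.41  2.93] 0.08021271449338577
t: 26.4
eef_pos: [0.5518, -0.203, 0.108]
tool_rot: [-0.0, 0.989, 0.147, 0.0]
contact_force: [0.9, 1.0, 0.5]
gripper_width: 0.498
[[ 0.9568  0.2907 -0.      0.5518]
 [ 0.2907 -0.9568  0.     -0.203 ]
 [ 0.     -0.     -1.      0.108 ]
 [ 0.      0.      0.      1.    ]] 26.4 [0.95 1.02 0.5 ] 0.4977179217174506
```

View pics/w19.png

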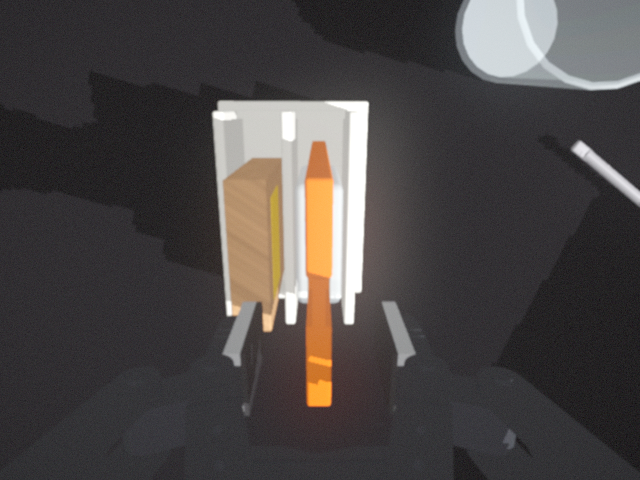

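The pack stands free between the middle wall and the outer wall, with the fingers clear on both sides. I'll retract straight up.

```bash
python3 -m jog '[[[0,0,-5],[0,0,0],0],[[0,0,-10],[0,0,0],0],[[0,0,-20],[0,0,0],0],[[0,0,-35],[0,0,0],0],[[0,0,-40],[0,0,0],0],[[0,0,-40],[0,0,0],0],[[-40,0,0],[0,0,0],0],[[-40,0,0],[0,0,0],0],[[0,0,0],[0,0,0],0],[[0,0,0],[0,0,0],0]]'; python3 look.py w20
python3 - <<'E'
from h import *
np.set_printoptions(precision=4,suppress=True)
for c in ('scene','side'):
    p,d=bot.read_camera(c);cv2.imwrite(f'pics/{c}_e.png',p[:,:,::-1]);T=wfc(c)
    for n in ("blade_pack","seal_pack","rear_pack_1","filed_box"):
        for e in bot.cut_out(c,n)[:2]:
            v,u=np.nonzero(e['pixels']);P=pts(c,np.c_[u,v],d,T);print(c,n,round(e['score'],2),np.median(P,axis=0),np.percentile(P,97,axis=0))
E
```

```text
t: 27.7
eef_pos: [0.4759, -0.226, 0.2588]
tool_rot: [0.0, 0.989, 0.147, 0.001]
contact_force: [0.2, 0.0, 0.2]
gripper_width: 0.498
[[ 9.568e-01  2.909e-01  1.700e-03  4.759e-01]
 [ 2.909e-01 -9.568e-01  1.000e-04 -2.260e-01]
 [ 1.600e-03  4.000e-04 -1.000e+00  2.588e-01]
 [ 0.000e+00  0.000e+00  0.000e+00  1.000e+00]] 27.7 [0.2  0.01 0.23] 0.4984826047909455
scene blade_pack 0.85 [ 0.5929 -0.1897  0.0862] [ 0.612  -0.1826  0.1403]
scene seal_pack 0.78 [0.6333 0.2022 0.1506] [0.6532 0.2187 0.2038]
scene rear_pack_1 0.97 [0.5319 0.2654 0.1497] [0.547  0.2764 0.2036]
scene rear_pack_1 0.68 [0.6411 0.2662 0.1536] [0.6575 0.276  0.2041]
scene filed_box 0.78 [ 0.5747 -0.1657  0.0795] [ 0.5954 -0.1535  0.0882]
side seal_pack 0.6 [0.6066 0.2085 0.1765] [0.647  0.2137 0.2021]
side seal_pack 0.36 [0.7366 0.0156 0.0686] [0.7681 0.028  0.1289]
side rear_pack_1 0.95 [0.5026 0.2733 0.1942] [0.5399 0.2769 0.2037]
side rear_pack_1 0.52 [0.6164 0.2735 0.1968] [0.6509 0.2795 0.2037]
side filed_box 0.7 [ 0.5704 -0.1514  0.0274] [ 0.6249 -0.1299  0.0553]
side filed_box 0.67 [ 0.5541 -0.1615  0.0732] [ 0.5857 -0.1502  0.0852]
```

View pics/side_e.png

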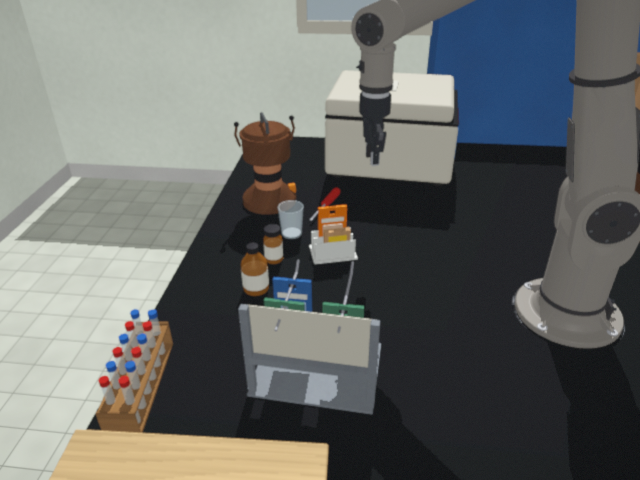

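View pics/w20.png

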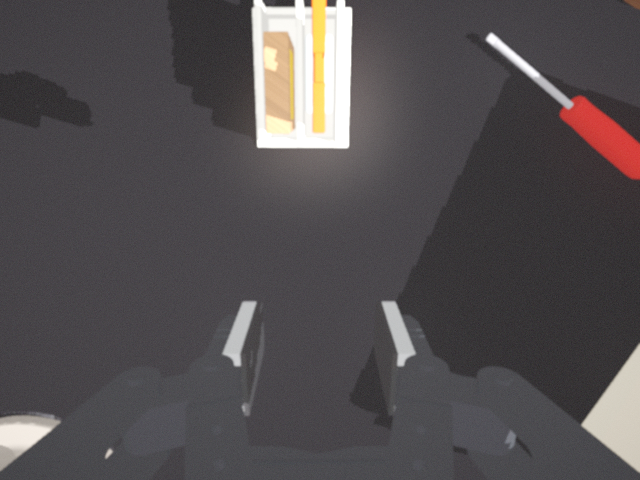

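The pack stands upright in the slot, with its top at z≈0.139 (6+132 = 138 mm expected). The side network did not find the pack, but it shows at (333,218). The other packs and the box are where they were, so I'm handing in.

```bash
python3 -c "
from station import bot
print(bot.hand_in())"
```

```text
the job is handed in; nothing more can be done
None
```

I took the orange blade pack off its peg and stood it in the rack's empty slot. The job is handed in at about 28 s; it reports no verdict.

**On the peg:** I gripped the pack by its near corner and lifted it 4 mm so the wire sat in the middle of the hole. I tilted it 20° and followed the roughly 36° tip up and off. Wrist readings stayed near the pack's own weight (about 1 N) plus noise throughout.

**In the slot:** I lowered the pack until I felt the floor at TCP height 0.108 m, against 0.1085 m predicted. That briefly read 6.7 N, so I eased it to about 3 N before letting go and retracting.

**Last checks:**
- **Pack:** it stands upright and released in the slot, with its top at about 0.139–0.140 m (0.138 m expected).
- **Other packs and filed box:** in the scene camera, the blue pack and the filed box are within about 5 mm of their first readings. The green packs also look unmoved.
- **Bottles, beaker and screwdriver:** they look undisturbed in the pictures, but I did not measure them again.
- **Disagreements:** the side camera's network did not report the placed pack, although it is clearly visible in that picture. The same network gave a few wrong low-score hits for other things; I ignored those.

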